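# Lid the snack pot and hold it down in the sprung sealing stand

### The job

Seal the snack: first set the single pot that holds the biscuit (not the stacked empty ones) upright in the ring of the sprung stand, then put the knobbed lid on it. Then press down on the lid until the ring is fully home at the bottom of its travel and finish while still holding it there: do not let go or let it spring back. Never tip the pot over, and leave the stacked pots, the salt shaker and the bowl where they are.

Things in the scene. Friction and masses are not known exactly. Their poses are not given: they have to be found in the camera images.
- pot: Orange plastic snack pot with a round biscuit inside, standing alone on the bench; 70 mm tall. Round foot: 46 mm across, from the bottom to 30 mm up, its lowest 12 mm tapering to 38 mm across. Above the foot a wider straight cup 60 mm across, from 30 to 70 mm up; the step at 30 mm is what rests on the ring. Open mouth 54 mm across, 3 mm wall, 36 mm deep. Mass about 70 g. Origin: centre of the underside; z up.
- lid: White round plastic lid lying on the bench, knob up. From below: plug 8 mm high, 49 mm across (its lowest 4 mm tapering to 42 mm), plate 66 mm across from 8 to 13 mm up, round knob 24 mm across from 13 to 37 mm up. Origin: centre of the plug's underside; z up. On the pot, its plate rests on the pot's rim and the plug hangs inside, so its origin is 62 mm above the pot's origin. Mass about 40 g; nothing latches it.
- stand: Fixed sealing stand: grey base plate 130 x 130 mm, 12 mm thick, with three upright sleeves (18 mm across, tops 45 mm above the bench) carrying the sprung ring. Origin: centre of the base's underside, on the ring's axis.
- ring_seat (a point): Centre of the hole at the top face of the aluminium ring; 75 mm above the bench when the ring is up, 57 mm when fully down. The hole is 51 mm across, the ring 80 mm across (three round ears reach out to 54 mm from the axis) and 12 mm thick, open below. With the pot seated, the pot's origin is 30 mm below this point.
- ring (a joint): How far the ring is pressed down, m: 0 up, 0.018 fully down against its stop. It slides straight down. The springs start at about 5 N and need about 14 N at the bottom (less the weight of what sits on it); pot and lid alone do not press it down. It springs back when let go.
- stack_lower: Lower of two empty orange pots, same shape as the pot, stacked; leave alone. Origin: centre of the underside.
- stack_upper: Upper of the two stacked empty pots, its foot inside the lower; the stack is 110 mm tall. Leave alone. Origin: centre of its underside.
- shaker: Glass salt shaker with a steel top, 48 mm across, 74 mm tall; leave alone. Origin: centre of the underside.
- bowl: Small white ceramic bowl, 110 mm across, 45 mm tall, beyond the stand; leave alone. Origin: centre of the underside.
Things that resemble listed ones, but are neither listed nor needed, are in the scene too. Leave any orange look-alike of the lid alone.

How it is judged (in metres and radians):
On the way, in this order (a step that is already met when the one before it is completed fails the run):
1. the pot stands in the stand's ring, its step on the ring (horizontal distance between pot and ring_seat below 0.006 m and z of pot in the frame of ring_seat below -0.027 m and angle between pot's own z axis and vertical below 0.1 rad), for 0.2 s.
2. the lid is on the pot in the ring (horizontal distance between lid and pot below 0.007 m and z of lid in the frame of pot between 0.058 and 0.0655 m and angle between lid's own z axis and vertical below 0.12 rad and z of pot in the frame of ring_seat below -0.027 m and horizontal distance between pot and ring_seat below 0.006 m), for 0.1 s.
At the end, for the whole second after the job is handed in: Pot upright in the ring (within 6 mm, step within 3 mm of it), lid level on the pot (within 7 mm, plate within 3.5 mm of the rim), robot still pressing the lid with over 4 N and the ring at least 15.5 of its 18 mm down for the last second; bystanders within 30 mm of their start (all of step 2 and value of joint ring above 0.0155 m and contact force between any of the fingers, the arm and lid above 4 N and angle between pot's own z axis and vertical below 0.1 rad and distance of each of stack_lower, stack_upper, shaker, bowl from where it was at the start of the episode below 0.03 m); the arm keeps its last pose, push and grip.
It fails at once if the pot is tipped over (angle between pot's own z axis and vertical above 0.8 rad).
It fails at once if a bystander is knocked away or over (distance of any of stack_lower, stack_upper, shaker, bowl from where it was at the start of the episode above 0.04 m or angle between any of shaker, stack_upper's own z axis and vertical above 0.8 rad).
It also fails if it takes over 54 s, if anything falls off the work surface, if the arm or the gripper's body presses on something with over 40 N, if the wrist force passes 120 N, or if a joint passes its speed limit or range.

### The arm

A 7-joint arm with a two-finger parallel gripper is mounted at the origin on the work surface. World frame = base frame: x ahead of the robot, y to its left, z up, the work surface at z = 0. Lengths are in m, angles in degrees, forces in N, time in s.
With the tool pointing down it reaches from about 0.4 to 0.9 m from the base axis. Payload 5.5 kg.
Tool frame: the origin (TCP) lies on the centre line of the jaws, within the pads' length; the fingertips stand 8 mm ahead of it and the grasp point (between the pads) lies 11 mm behind it; y points along the fingers, z is the direction in which the jaws open and shut, and the axes are right-handed (so a half turn about y gives the same grasp; the last joint's range is limited). The gripper opens to 92 mm and grips with 3 to 60 N. Pads are 19 mm wide; open, the fingers measure 130 mm over their backs; the gripper's body (75 mm by 190 mm) begins 47 mm behind the grasp point.
Start: joints at [88.075, 28.699, -24.465, 88.831, 12.651, 65.22, -12.049], TCP at [0.19, -0.622, 0.235] pointing down, gripper open.
Joint ranges: [-164.97, 164.97], [-17.58, 116.51], [-87.97, 89.64], [11.32, 138.91], [-80.73, 260.73], [10.89, 115.49], [-147.41, 147.41]. Speed limits (degrees/s): [147.25, 147.25, 180, 180, 180, 180, 180].

### API

Orientations are given as [roll, pitch, yaw] about the fixed x, y, z axes, in that order (R = Rz(yaw) Ry(pitch) Rx(roll)).
In Python, from plant import arm gives the robot as it stands.
- The arm moves only by the tool drive_tool, never from a script. Its argument "moves" is a list of rows, each a list of 7 numbers: the opening in per cent of the stroke, from 0 (shut) to 100 (fully open), then the shift along the world's x, y, z in cm, then the turn, a rotation vector about the world's x, y, z in degrees. A call has 1 to 8 rows; each row is the pose to reach, as a shift and turn from the pose measured when the call began; what a row does not reach only later rows make up. A row lasts 1/12 s, in which the tool goes at most 41.7 mm and 7.16 degrees, less where a joint would pass 70% of its speed; a pose out of reach is approached as far as the arm can. A call with a gripper value outside its range is refused whole. The fingers move at their own pace and stop on an object; "grip_force" is the grip in N (left out, the last holds). Time passes only in rows, so rows that repeat a pose let the fingers close. It gives the time, the measured TCP pose, the force and the opening at its end, in the units of the state.
- arm.get_state(): the state, without advancing time (a new reading comes with each control period).
- arm.camera(name): name is "side" or "top" or "wrist"; returns (picture, depth): 480x640x3 uint8, red, green, blue; 480x640 float32, m along the optical axis (not along the pixel's ray), 0 where there is no reading.
- arm.get_calibration(name): a dict with "fx", "fy", "cx", "cy" (pixels), "dist_coeffs" ([k1, k2, p1, p2, k3] as OpenCV has them; the pictures are not rectified), "view" (4x4, takes a point from world to camera coordinates); the wrist camera has in their place "mount" (4x4, takes a point from camera to tool coordinates, whose origin is the TCP and whose axes are the tool frame's). Camera axes: x right, y down, z forward; pixel columns grow to the right and rows downward; lengths in m; the calibration is good to about 2 mm. A picture is of the moment at which its call begins: read the wrist's pose just before it. get_calibration takes no time and is no camera call.
- arm.sign_off(): hands the job in, once; it reports no verdict.
The state is a dict: "clock": time; "joints": joint angles; "joint_velocities": joint speeds; "tau": joint torques, N m; "tcp_pos": TCP position; "tool_rot": TCP orientation; "wrist_force": force on the tool from outside, world axes, zero at the start; "ft_torque": the same for the moment, N m; "opening": opening from 0.0 (shut) to 1.0 (fully open).
Only numpy, scipy, OpenCV 4.12 (cv2) and the standard library are available. Lean on these libraries where they do the work, as an engineer would, in place of code of your own. Each camera call takes 0.05 s, during which the arm holds its last target.

## Working session

There is one attempt and no reset: what is moved stays moved. The work goes in short steps, Python scripts to look and compute and a tool call to move; the robot and the scene stay as the last step left them, time stands still between calls to the robot, and variables do not carry over. Pictures are saved under pics/ and viewed, and the job is handed in when it is done.

Besides the shell and the picture viewer there is one more tool, called after ">>>" in YAML: its name, and indented under it one key for each argument. drive_tool: Moves the arm, as the interface text tells. Its arguments: {"type":"object","properties":{"moves":{"type":"array"},"grip_force":{"type":"number"}},"required":["moves"]}

```bash
ls; mkdir -p pics
python3 - <<'E'
from plant import arm
import cv2,numpy as np
print(arm.get_state())
for n in ("side","top"):
    p,d=arm.camera(n); cv2.imwrite(f"pics/{n}0.png",p[:,:,::-1]); np.savez(f"pics/{n}0.npz",p=p,d=d); print(n,arm.get_calibration(n))
print(arm.get_calibration("wrist"))
E
```

```text
pics
{'clock': 0.0, 'joints': array([ 88.0736147 ,  28.75456698, -24.45109872,  88.89104565,
        12.65098967,  65.21954263, -12.04940234]), 'joint_velocities': array([-0.01130145,  0.0609797 , -0.01141782,  0.03204485,  0.06651259,
       -0.01190335, -0.13722278]), 'tau': array([-4.38525458e-04, -5.66588724e+01, -5.81636444e+00, -2.79108471e+01,
       -6.85795583e-02,  3.07905022e-02,  1.93175624e-04]), 'tcp_pos': array([ 0.18984811, -0.62094342,  0.23366967]), 'tool_rot': array([-9.01118877e+01,  2.99285570e-03, -1.62992350e+02]), 'wrist_force': array([-0.27501923,  0.47588646, -0.31548911]), 'ft_torque': array([ 0.0187613 ,  0.01793205, -0.01253393]), 'opening': 1.0045842416278634}
side {'fx': 441.7928195740813, 'fy': 441.7928195740813, 'cx': 316.34496478235707, 'cy': 240.21958012002804, 'dist_coeffs': array([-0.03534637,  0.        ,  0.        ,  0.        ,  0.        ]), 'view': array([[-0.80857761, -0.58835932, -0.00596288,  0.40232061],
       [-0.30320662,  0.42533673, -0.85273349,  0.24911099],
       [ 0.50424993, -0.68769323, -0.5223122 ,  0.5540064 ],
       [ 0.  
[... 340 characters left out ...]
867582, -0.19534711,  0.5473645 ],
       [ 0.19495196, -0.03401616, -0.98022275,  1.04539269],
       [ 0.        ,  0.        ,  0.        ,  1.        ]])}
{'fx': 331.7312130196336, 'fy': 331.7312130196336, 'cx': 323.9697200998286, 'cy': 238.69875795777682, 'dist_coeffs': array([-0.04603794,  0.        ,  0.        ,  0.        ,  0.        ]), 'mount': array([[-2.24232165e-04,  9.54903939e-01,  2.96914830e-01,
        -8.05383024e-02],
       [ 6.41179717e-04, -2.96914639e-01,  9.54903810e-01,
        -1.50160709e-01],
       [ 9.99999769e-01,  4.04495916e-04, -5.45687225e-04,
        -2.96954135e-04],
       [ 0.00000000e+00,  0.00000000e+00,  0.00000000e+00,
         1.00000000e+00]])}
```

View pics/side0.png

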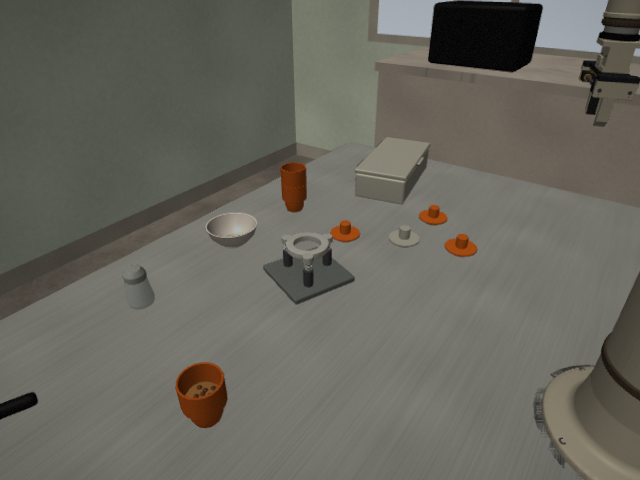

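View pics/top0.png

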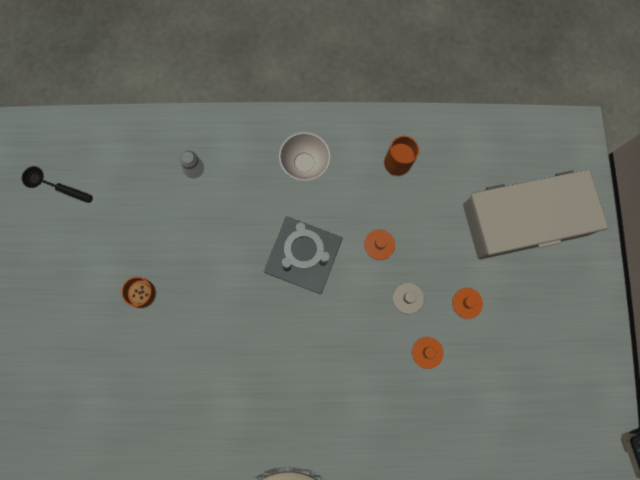

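The side view shows the pot at (203,393), the stand at (308,265) and the white lid at (404,236). In the top view they are at (139,292), (304,249) and (408,298), with orange look-alike lids around the white one.

```bash
cat > h.py <<'E'
import numpy as np,cv2
from scipy.optimize import least_squares
from scipy.spatial.transform import Rotation as R
def cloud(d,cal,T=None):
    K=np.array([[cal['fx'],0,cal['cx']],[0,cal['fy'],cal['cy']],[0,0,1]])
    v,u=np.mgrid[:480,:640]
    q=cv2.undistortPoints(np.stack([u,v],-1).reshape(-1,1,2).astype(float),K,cal['dist_coeffs']).reshape(480,640,2)
    P=np.dstack([q[...,0]*d,q[...,1]*d,d])
    if T is None: T=np.linalg.inv(cal['view'])
    W=P@T[:3,:3].T+T[:3,3]; W[d<=0]=np.nan
    return W
def toolT(s,cal):
    T=np.eye(4);T[:3,:3]=R.from_euler('xyz',s['tool_rot'],degrees=True).as_matrix();T[:3,3]=s['tcp_pos']
    return T@cal['mount']
def circ(P,r=None):
    c0=(P[:,:2].max(0)+P[:,:2].min(0))/2
    if r: 
        f=least_squares(lambda p:np.hypot(*(P[:,:2]-p).T)-r,c0,loss='soft_l1',f_scale=.001);return f.x
    f=least_squares(lambda p:np.hypot(*(P[:,:2]-p[:2]).T)-p[2],[*c0,.03],loss='soft_l1',f_scale=.001);return f.x
E
python3 - <<'E'
from h import *
from plant import arm
C={}
for n in("top","side"):
    z=np.load(f"pics/{n}0.npz"); C[n]=(z['p'].astype(int),cloud(z['d'],arm.get_calibration(n)))
p,W=C['top']
for nm,(u,v) in dict(pot=(139,292),ring=(304,249),lid=(408,298),stack=(402,152),shaker=(189,160),bowl=(304,157),oa=(380,245),ob=(428,352),oc=(467,303)).items():
    print(nm,W[v,u])
def near(c,r,z0,z1,W): 
    m=(np.hypot(W[...,0]-c[0],W[...,1]-c[1])<r)&(W[...,2]>z0)&(W[...,2]<z1);return W[m]
pot0=W[292,139];lid0=W[298,408];ring0=W[249,304]
for n in C:
    W=C[n][1]
    print(n,"table z",np.nanmedian(near(lid0,.07,-.01,.006,W)[:,2]))
    for nm,c,r,a,b in(("potrim",pot0,.06,.062,.08),("potbody",pot0,.06,.035,.08),("ring",ring0,.06,.066,.085),("lidplate",lid0,.05,.009,.02),("knob",lid0,.03,.03,.045)):
        P=near(c,r,a,b,W)
        if len(P)>8: print(nm,len(P),"mean",P.mean(0).round(4),"mid",((P.max(0)+P.min(0))/2).round(4),"ext",(np.ptp(P,axis=0)).round(4), circ(P).round(4))
E
```

```text
pot [0.46065891 0.2946297  0.04723382]
ring [ 0.55238185 -0.03848669  0.01324642]
lid [ 0.44376944 -0.24849981  0.0387937 ]
stack [ 0.74474278 -0.2440753   0.07385673]
shaker [0.72843869 0.19662471 0.07540607]
bowl [ 0.75880449 -0.04101414  0.00783053]
oa [ 0.55421676 -0.19510953  0.03961546]
ob [ 0.33433998 -0.28484061  0.03665469]
oc [ 0.43157812 -0.37099611  0.03798019]
top table z 0.0006384229504875494
potrim 190 mean [0.4604 0.2933 0.069 ] mid [0.4592 0.2931 0.0685] ext [0.0578 0.0583 0.0127] [0.4597 0.2931 0.0282]
potbody 785 mean [0.4603 0.2942 0.0514] mid [0.4587 0.293  0.0549] ext [0.0588 0.0595 0.0398] [0.4598 0.2918 0.026 ]
ring 943 mean [ 0.5416 -0.0367  0.0752] mid [ 0.5491 -0.0401  0.0735] ext [0.0935 0.0931 0.0149] [ 0.5414 -0.0364  0.0349]
lidplate 639 mean [ 0.4463 -0.2531  0.0138] mid [ 0.4466 -0.2541  0.0145] ext [0.0638 0.0649 0.0108] [ 0.4472 -0.2551  0.0251]
knob 110 mean [ 0.4467 -0.254   0.0373] mid [ 0.4472 -0.2544  0.0373] ext [0.0232 0.023  0.0104] [ 0.4468 -0.2539  0.0085]
side table z 0.0006996171768562931
potrim 674 mean [0.4616 0.2957 0.0677] mid [0.4629 0.2951 0.0674] ext [0.0602 0.0587 0.0107] [0.4619 0.2956 0.0282]
potbody 2282 mean [0.4622 0.2958 0.0539] mid [0.4625 0.2955 0.0539] ext [0.0611 0.0594 0.0377] [0.4615 0.2958 0.0279]
ring 859 mean [ 0.5418 -0.0321  0.0738] mid [ 0.5509 -0.0391  0.0718] ext [0.0942 0.096  0.0116] [ 0.5414 -0.0318  0.035 ]
lidplate 342 mean [ 0.4459 -0.2456  0.0137] mid [ 0.4484 -0.2521  0.0146] ext [0.0641 0.0652 0.0106] [ 0.4495 -0.2536  0.0256]
knob 80 mean [ 0.4476 -0.2498  0.0362] mid [ 0.4484 -0.2533  0.0351] ext [0.022  0.0234 0.0101] [ 0.4483 -0.2516  0.0088]
```

Run:
```python
from h import *
from plant import arm
for n in("top","side"):
    z=np.load(f"pics/{n}0.npz");W=cloud(z['d'],arm.get_calibration(n))
    c=np.array([.546,-.037])
    m=(np.hypot(W[...,0]-c[0],W[...,1]-c[1])<.06)&(W[...,2]>.068)&(W[...,2]<.082);P=W[m][:,:2]
    for k in range(8):
        a=np.arctan2(*(P-c).T[::-1]);r=np.hypot(*(P-c).T);b=((a+np.pi)/(2*np.pi)*36).astype(int)%36
        I=np.array([P[b==i][r[b==i].argmin()] for i in range(36) if (b==i).any()])
        O=np.array([P[b==i][r[b==i].argmax()] for i in range(36) if (b==i).any()])
        ro=np.hypot(*(O-c).T); f=circ(I); g=circ(O[ro<.0435]); c=(f[:2]+g[:2])/2
    print(n,f,g,len(I),(ro<.0435).sum())
```

```text
top [ 0.5418285  -0.0362496   0.02565086] [ 0.54194158 -0.03631212  0.0395925 ] 36 26
side [ 0.54318506 -0.03443385  0.02563176] [ 0.54373381 -0.03456889  0.03945836] 36 24
```

>>> drive_tool:
  moves:
    - [100,24,29,0,0,0,30]
    - [100,24,29,0,0,0,30]
    - [100,24,29,0,0,0,30]
    - [100,24,29,0,0,0,30]
    - [100,24,29,0,0,0,30]
    - [100,24,29,0,0,0,30]
    - [100,24,29,0,0,0,30]
    - [100,24,29,0,0,0,30]

```text
clock: 0.77
tcp_pos: [0.4028, -0.3627, 0.2337]
tool_rot: [-90.1, -0.0, -133.0]
wrist_force: [0.9, -1.0, -0.4]
opening: 0.997
```

>>> drive_tool:
  moves:
    - [100,12,31,0,0,0,30]
    - [100,12,31,0,0,0,30]
    - [100,12,31,0,0,0,30]
    - [100,12,31,0,0,0,30]
    - [100,12,31,0,0,0,30]
    - [100,12,31,0,0,0,30]
    - [100,12,31,0,0,0,30]
    - [100,12,31,0,0,0,30]

```text
clock: 1.43
tcp_pos: [0.5225, -0.0519, 0.2335]
tool_rot: [-90.1, -0.0, -103.1]
wrist_force: [0.8, 0.7, -0.2]
opening: 1.002
```

```bash
cat > w.py <<'E'
from h import *
from plant import arm
import sys
def shot(name):
    s=arm.get_state();p,d=arm.camera("wrist");cv2.imwrite(f"pics/{name}.png",p[:,:,::-1]);cal=arm.get_calibration("wrist")
    print(s['clock'],s['tcp_pos'].round(4),s['tool_rot'].round(2),s['wrist_force'].round(2),s['opening'],s['joints'].round(0),'vel',abs(s['joint_velocities']).max().round(2))
    return s,p,cloud(d,cal,toolT(s,cal))
def ring(W,c=(.5425,-.0355),z0=.068,z1=.082):
    c=np.array(c);m=(np.hypot(W[...,0]-c[0],W[...,1]-c[1])<.06)&(W[...,2]>z0)&(W[...,2]<z1);P=W[m][:,:2];print('ring z',np.median(W[m][:,2]))
    for k in range(8):
        a=np.arctan2(*(P-c).T[::-1]);r=np.hypot(*(P-c).T);b=((a+np.pi)/(2*np.pi)*36).astype(int)%36
        I=np.array([P[b==i][r[b==i].argmin()] for i in range(36) if (b==i).any()])
        O=np.array([P[b==i][r[b==i].argmax()] for i in range(36) if (b==i).any()])
        ro=np.hypot(*(O-c).T); f=circ(I[np.hypot(*(I-c).T)<.03]); g=circ(O[ro<.0435]); c=(f[:2]+g[:2])/2
    return f,g
E
python3 - <<'E'
from w import *
s,p,W=shot("w1"); print(ring(W))
E
```

```text
1.4333 [ 0.5225 -0.0519  0.2335] [-9.0140e+01 -3.0000e-02 -1.0305e+02] [ 0.84  0.69 -0.2 ] 1.0022925053245841 [ 44.  21. -51. 106.  19.  62. -27.] vel 61.77
ring z 0.07494054199171754
(array([ 0.54391836, -0.03504003,  0.02535299]), array([ 0.54401217, -0.03495152,  0.03963871]))
```

View pics/w1.png

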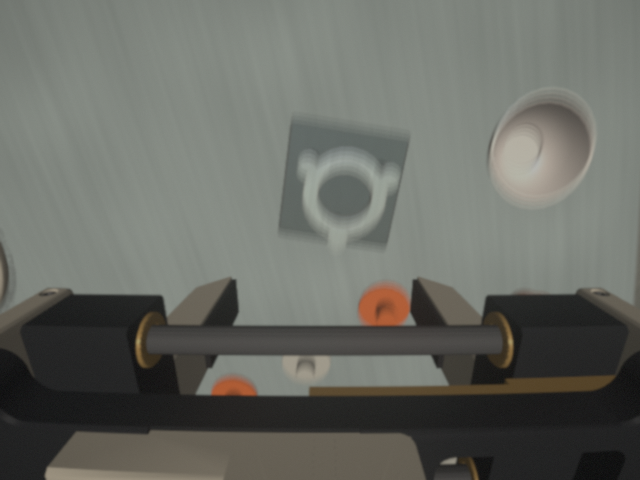

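The wrist view shows the ring at (345,193), between the jaws and slightly ahead, but blurred because the arm was still moving. I'll measure the ring again at rest.

>>> drive_tool:
  moves:
    - [100,-6,34.6,-3,0,0,15]
    - [100,-6,34.6,-3,0,0,15]
    - [100,-6,34.6,-3,0,0,15]
    - [100,-6,34.6,-3,0,0,15]
    - [100,-6,34.6,-3,0,0,15]
    - [100,-6,34.6,-3,0,0,15]
    - [100,-6,34.6,-3,0,0,15]
    - [100,-6,34.6,-3,0,0,15]

```text
clock: 2.15
tcp_pos: [0.4695, 0.2757, 0.2067]
tool_rot: [-90.0, 0.3, -87.4]
wrist_force: [1.4, 0.5, -0.2]
opening: 0.998
```

>>> drive_tool:
  moves:
    - [100,0,2,0,0,0,0]
    - [100,0,2,0,0,0,0]
    - [100,0,2,0,0,0,0]
    - [100,0,2,0,0,0,0]

```text
clock: 2.48
tcp_pos: [0.4696, 0.2946, 0.2062]
tool_rot: [-90.0, 0.3, -87.5]
wrist_force: [-1.0, -1.2, -1.0]
opening: 1.0
```

Run:
```python
from w import *
s,p,W=shot("w2")
c=np.array([.461,.2945])
for k in range(3):
    r=np.hypot(W[...,0]-c[0],W[...,1]-c[1]);P=W[(r<.04)&(W[...,2]>.064)&(W[...,2]<.076)]
    f=circ(P);print(len(P),f,np.median(P[:,2]),P.min(0),P.max(0));c=f[:2]
```

```text
2.4833 [0.4696 0.2946 0.2062] [-90.03   0.28 -87.45] [-1.   -1.23 -0.96] 1.0000191319230602 [  7.  28. -54. 104.  26.  61. -54.] vel 1.61
799 [0.46219156 0.29628893 0.02805523] 0.06970615392925278 [0.43264589 0.26621328 0.06404951] [0.49173804 0.32569441 0.07215299]
799 [0.46219156 0.29628893 0.02805523] 0.06970615392925278 [0.43264589 0.26621328 0.06404951] [0.49173804 0.32569441 0.07215299]
799 [0.46219156 0.29628893 0.02805523] 0.06970615392925278 [0.43264589 0.26621328 0.06404951] [0.49173804 0.32569441 0.07215299]
```

View pics/w2.png

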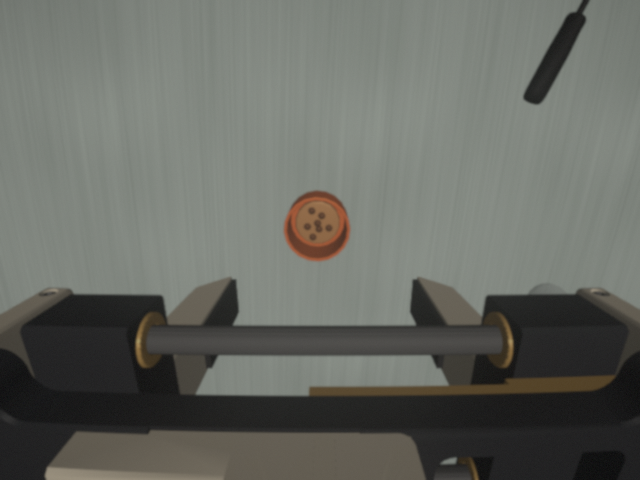

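The pot is centred at (317,227) between the jaws, with 16 mm of clearance on each side. Next I descend onto it.

>>> drive_tool:
  moves:
    - [100,-0.75,0.15,0,0,0,0]
    - [100,-0.75,0.15,-4,0,0,0]
    - [100,-0.75,0.15,-8,0,0,0]
    - [100,-0.75,0.15,-12,0,0,0]
    - [100,-0.75,0.15,-14,0,0,0]
    - [100,-0.75,0.15,-15.8,0,0,0]
    - [100,-0.75,0.15,-15.8,0,0,0]
    - [100,-0.75,0.15,-15.8,0,0,0]
  grip_force: 15

```text
clock: 3.2
tcp_pos: [0.462, 0.294, 0.0478]
tool_rot: [-90.1, 0.2, -87.6]
wrist_force: [-0.3, 0.5, -0.2]
opening: 0.998
```

>>> drive_tool:
  moves:
    - [55,0,0,0,0,0,0]
    - [55,0,0,0,0,0,0]
    - [55,0,0,0,0,0,0]
    - [55,0,0,0,0,0,0]
    - [55,0,0,0,0,0,0]
    - [55,0,0,0,0,0,0]
    - [55,0,0,0,0,0,0]
    - [55,0,0,0,0,0,0]

```text
clock: 3.87
tcp_pos: [0.4624, 0.2942, 0.0484]
tool_rot: [-90.1, 0.2, -87.6]
wrist_force: [-0.5, -0.7, 5.8]
opening: 0.639
```

>>> drive_tool:
  moves:
    - [45,0,0,0,0,0,0]
    - [45,0,0,0,0,0,0]
    - [45,0,0,2,0,0,0]
    - [45,0,0,5,0,0,0]
    - [45,0,0,8,0,0,0]
    - [45,0,0,11,0,0,0]
    - [45,0,0,13,0,0,0]
    - [45,0,0,13,0,0,0]

```text
clock: 4.53
tcp_pos: [0.4643, 0.2962, 0.1824]
tool_rot: [-89.7, 0.4, -87.6]
wrist_force: [-0.2, 0.6, 0.1]
opening: 0.639
```

>>> drive_tool:
  moves:
    - [45,4,-17,0,0,0,0]
    - [45,4,-17,0,0,0,0]
    - [45,4,-17,0,0,0,0]
    - [45,4,-17,0,0,0,0]
    - [45,4,-17,0,0,0,0]
    - [45,4,-17,0,0,0,0]
    - [45,4,-17,0,0,0,0]
    - [45,4,-17,0,0,0,0]

```text
clock: 5.2
tcp_pos: [0.5035, 0.1276, 0.1819]
tool_rot: [-89.8, 0.4, -87.5]
wrist_force: [-0.3, 0.8, -0.7]
opening: 0.642
```

Run:
```python
from w import *
s,p,W=shot("w3"); 
T=s['tcp_pos']
r=np.hypot(W[...,0]-T[0],W[...,1]-T[1]);P=W[(r<.04)&(abs(W[...,2]-(T[2]+.022))<.012)]
print(len(P),P.min(0),P.max(0),circ(P))
try: print(ring(W))
except Exception as e: print(e)
z=arm.camera("side");cv2.imwrite("pics/side3.png",z[0][:,:,::-1])
```

```text
5.2 [0.5035 0.1276 0.1819] [-89.79   0.44 -87.51] [-0.3   0.82 -0.67] 0.6421431523490321 [ 27.  26. -54. 110.  25.  56. -37.] vel 1.15
5584 [0.46460121 0.09867607 0.1919554 ] [0.54142857 0.15913021 0.21593284] [0.50306393 0.13023779 0.028585  ]
ring z 0.07484427169847951
zero-size array to reduction operation maximum which has no identity
```

View pics/w3.png

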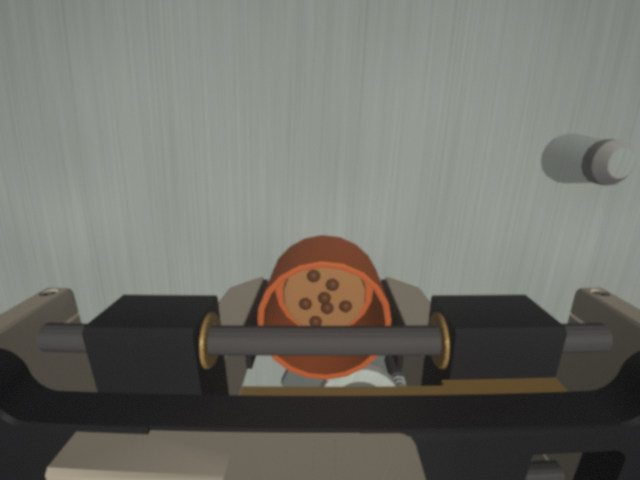

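View pics/side3.png

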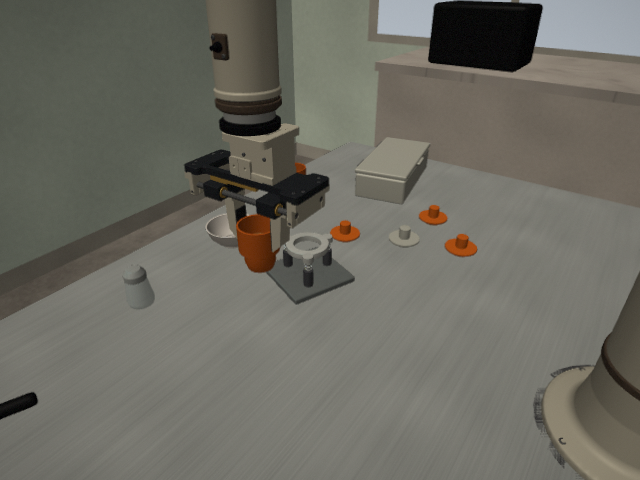

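The pot is held upright and the biscuit is visible at (325,300). The ring is at (308,245) in the side view. Next I hover above it.

>>> drive_tool:
  moves:
    - [45,4.0,-16.4,0,0,0,0]
    - [45,4.0,-16.4,0,0,0,0]
    - [45,4.0,-16.4,0,0,0,0]
    - [45,4.0,-16.4,0,0,0,0]
    - [45,4.0,-16.4,-2,0,0,0]
    - [45,4.0,-16.4,-4,0,0,0]
    - [45,4.0,-16.4,-4.5,0,0,0]
    - [45,4.0,-16.4,-4.5,0,0,0]

```text
clock: 5.97
tcp_pos: [0.5421, -0.0342, 0.1358]
tool_rot: [-90.0, 0.5, -87.3]
wrist_force: [-0.4, 0.2, -0.2]
opening: 0.64
```

Run:
```python
from w import *
s,p,W=shot("w4"); T=s['tcp_pos']
def hsv(p): return cv2.cvtColor(p,cv2.COLOR_RGB2HSV).astype(int)
def orange(p): h=hsv(p);return (h[...,0]<14)&(h[...,1]>150)
r=np.hypot(W[...,0]-T[0],W[...,1]-T[1])
for lo in(.014,.017):
    P=W[orange(p)&(r<.042)&(abs(W[...,2]-(T[2]+.0215))<.005)]
    print('wrist',len(P),P.min(0).round(4),P.max(0).round(4),circ(P).round(4));break
p,d=arm.camera("side");cv2.imwrite("pics/side4.png",p[:,:,::-1]);W=cloud(d,arm.get_calibration("side"))
r=np.hypot(W[...,0]-T[0],W[...,1]-T[1]);o=orange(p)&(r<.045)
for a,b in((.016,.03),(-.01,.024),(-.04,-.02)):
    P=W[o&(W[...,2]>T[2]+a)&(W[...,2]<T[2]+b)];print('side',a,len(P),circ(P).round(4),circ(P,.03 if a>-.02 else .023).round(4),P[:,2].max())
m=(r<.06)&(W[...,2]>.069)&(W[...,2]<.08)&~orange(p);P=W[m]
print(len(P)); 
z=np.load("pics/side0.npz");W0=cloud(z['d'],arm.get_calibration("side"));
```

```text
5.9667 [ 0.5421 -0.0342  0.1358] [-89.95   0.51 -87.28] [-0.37  0.23 -0.21] 0.6396885084440274 [ 40.  32. -50. 109.  29.  53. -21.] vel 1.73
wrist 2827 [ 0.5122 -0.0631  0.1523] [ 0.5715 -0.0028  0.16  ] [ 0.5418 -0.032   0.028 ]
side 0.016 281 [ 0.5424 -0.0316  0.0282] [ 0.5414 -0.0327] 0.16363938519090304
side -0.01 850 [ 0.5425 -0.0315  0.0282] [ 0.5419 -0.0327] 0.15971449919036423
side -0.04 203 [ 0.5433 -0.0327  0.0224] [ 0.5437 -0.0333] 0.11550270658531381
634
```

View pics/side4.png

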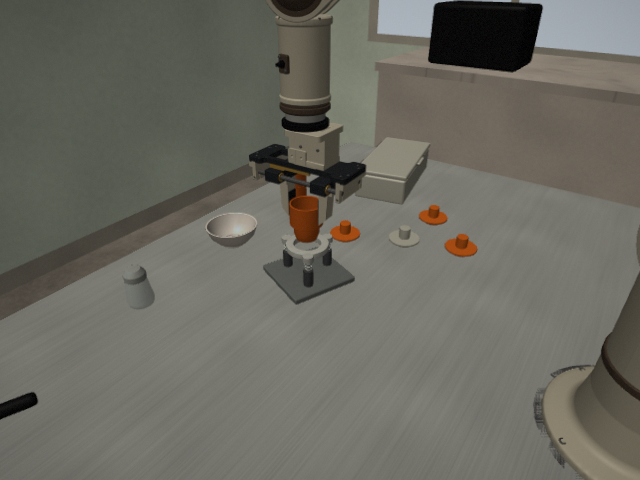

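Measured against the ring in the same camera, the pot needs about +1.2 mm in x and -2.8 mm in y. I'll insert it partway first.

>>> drive_tool:
  moves:
    - [45,0.12,-0.28,0,0,0,0]
    - [45,0.12,-0.28,0,0,0,0]
    - [45,0.12,-0.28,-0.5,0,0,0]
    - [45,0.12,-0.28,-1,0,0,0]
    - [45,0.12,-0.28,-1.5,0,0,0]
    - [45,0.12,-0.28,-2,0,0,0]
    - [45,0.12,-0.28,-2.0,0,0,0]

```text
clock: 6.65
tcp_pos: [0.544, -0.0368, 0.1164]
tool_rot: [-89.9, 0.5, -87.2]
wrist_force: [0.3, -0.0, -1.0]
opening: 0.639
```

Run:
```python
from w import *
s=arm.get_state();print(s['tcp_pos'],s['wrist_force'],s['ft_torque'])
p,d=arm.camera("side");cv2.imwrite("pics/side5.png",cv2.resize(p[180:300,240:400,::-1],None,fx=5,fy=5))
```

```text
[ 0.54401646 -0.03677874  0.1164493 ] [ 0.25086183 -0.03122373 -0.98321176] [-0.02511942 -0.07651728  0.03714256]
```

View pics/side5.png

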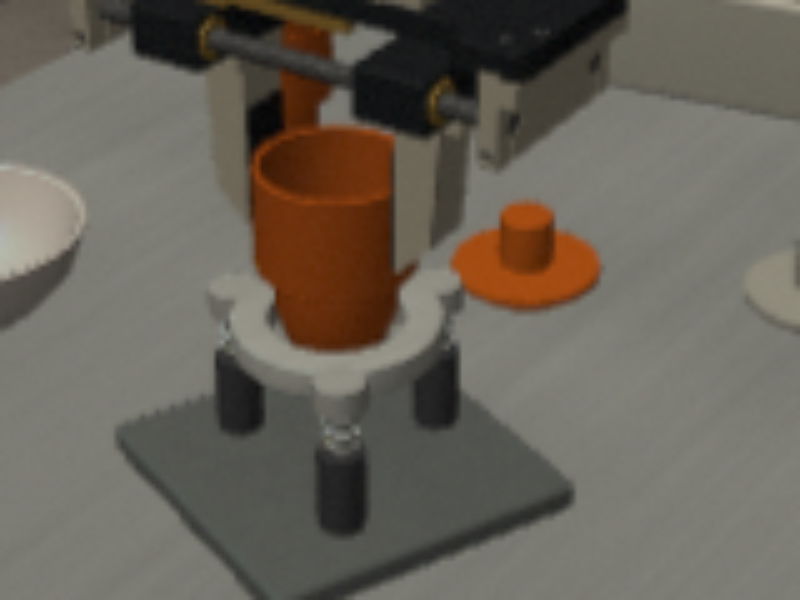

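The foot at crop x≈336 is centred in the ring at x≈338, and no force shows yet. I'll continue down.

>>> drive_tool:
  moves:
    - [45,0,0,-0.4,0,0,0]
    - [45,0,0,-0.8,0,0,0]
    - [45,0,0,-1.2,0,0,0]
    - [45,0,0,-1.6,0,0,0]
    - [45,0,0,-1.9,0,0,0]
    - [45,0,0,-2.1,0,0,0]
    - [45,0,0,-2.2,0,0,0]
    - [45,0,0,-2.2,0,0,0]

```text
clock: 7.37
tcp_pos: [0.5442, -0.0366, 0.0947]
tool_rot: [-89.9, 0.5, -87.2]
wrist_force: [-0.8, 0.3, 0.3]
opening: 0.637
```

Run:
```python
from w import *
s=arm.get_state();print(s['tcp_pos'],s['wrist_force'],s['ft_torque'])
p,d=arm.camera("side");cv2.imwrite("pics/side6.png",cv2.resize(p[180:300,240:400,::-1],None,fx=5,fy=5))
```

```text
[ 0.54418312 -0.03662581  0.09469411] [-0.81212224  0.27620729  0.26075595] [-0.04421314 -0.08511035 -0.00652514]
```

View pics/side6.png

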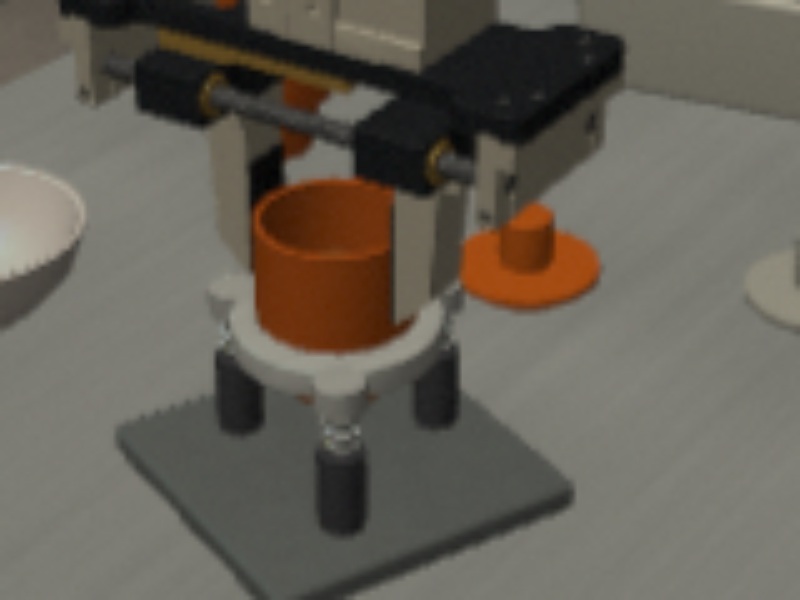

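The pot is fully inserted and within about 1 mm of the ring. I'll release it and back off upward.

>>> drive_tool:
  moves:
    - [45,0,0,-0.15,0,0,0]
    - [45,0,0,-0.15,0,0,0]
    - [95,0,0,-0.1,0,0,0]
    - [95,0,0,-0.1,0,0,0]
    - [95,0,0,-0.1,0,0,0]
    - [95,0,0,-0.1,0,0,0]
    - [95,0,0,-0.1,0,0,0]
    - [95,0,0,-0.1,0,0,0]

```text
clock: 8.08
tcp_pos: [0.5443, -0.0366, 0.0939]
tool_rot: [-89.8, 0.5, -87.2]
wrist_force: [0.2, 0.8, -0.1]
opening: 0.945
```

>>> drive_tool:
  moves:
    - [95,0,0,4,0,0,0]
    - [95,0,0,8,0,0,0]
    - [95,0,0,11,0,0,0]
    - [95,-4,-8,11,0,0,-10]
    - [95,-8,-16,11,0,0,-20]
    - [95,-9.6,-19,11,0,0,-20]
    - [95,-9.6,-19,11,0,0,-20]
    - [95,-9.6,-19,11,0,0,-20]

```text
clock: 8.75
tcp_pos: [0.4492, -0.2241, 0.2042]
tool_rot: [-89.8, 0.4, -107.2]
wrist_force: [0.9, -1.3, 0.7]
opening: 0.95
```

Run:
```python
from w import *
s,p,W=shot("w7")
def orange(p): h=cv2.cvtColor(p,cv2.COLOR_RGB2HSV).astype(int);return (h[...,0]<14)&(h[...,1]>150)
c=np.array([.448,-.253]);r=np.hypot(W[...,0]-c[0],W[...,1]-c[1])
for a,b in((.009,.018),(.033,.042)):
    P=W[(r<.04)&(W[...,2]>a)&(W[...,2]<b)]
    if len(P)>5: print('lid',len(P),P.mean(0).round(4),((P.min(0)+P.max(0))/2).round(4),np.ptp(P,axis=0).round(4))
p,d=arm.camera("side");cv2.imwrite("pics/side7.png",p[:,:,::-1]);W=cloud(d,arm.get_calibration("side"))
c=np.array([.5435,-.0345]);r=np.hypot(W[...,0]-c[0],W[...,1]-c[1])
P=W[orange(p)&(r<.045)&(W[...,2]>.08)];print('pot side',circ(P[P[:,2]>.105]),circ(P[P[:,2]<.105]),P[:,2].max(),np.median(P[P[:,2]>.11][:,2]))
p,d=arm.camera("top");cv2.imwrite("pics/top7.png",p[:,:,::-1]);W=cloud(d,arm.get_calibration("top"))
r=np.hypot(W[...,0]-c[0],W[...,1]-c[1]);P=W[orange(p)&(r<.045)&(W[...,2]>.107)]
if len(P)>20:print('pot top',len(P),circ(P),np.median(P[:,2]))
```

```text
8.75 [ 0.4492 -0.2241  0.2042] [ -89.8     0.44 -107.24] [ 0.91 -1.28  0.74] 0.9501876949420694 [ 65.  20. -49. 111.  18.  56.  -9.] vel 61.83
lid 2244 [ 0.4496 -0.2505  0.013 ] [ 0.4492 -0.2528  0.0136] [0.0651 0.065  0.0087]
lid 410 [ 0.4492 -0.2521  0.0369] [ 0.449  -0.2528  0.0361] [0.0231 0.0232 0.0062]
pot side [ 0.54383498 -0.03439676  0.02820216] [ 0.54391102 -0.03431039  0.02841314] 0.1180401679553082 0.11392532136390682
pot top 143 [ 0.54131017 -0.03570817  0.02788814] 0.11505807432162651
```

View pics/w7.png

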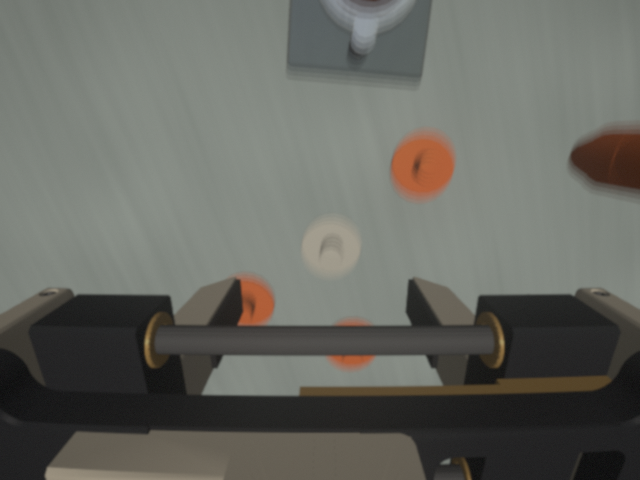

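View pics/side7.png

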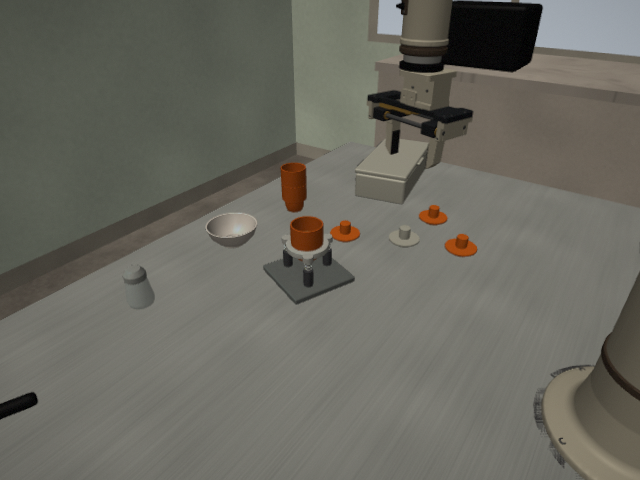

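The pot is seated upright in the ring, with its rim at 0.115 m and its centre on the ring axis to within 1 mm. The white lid is at (331,247) in the wrist view. I'll settle above it and measure again.

>>> drive_tool:
  moves:
    - [60,0,-2.85,-2,0,0,0]
    - [60,0,-2.85,-4,0,0,0]
    - [60,0,-2.85,-6,0,0,0]
    - [60,0,-2.85,-6,0,0,0]
    - [60,0,-2.85,-6,0,0,0]
    - [60,0,-2.85,-6,0,0,0]

```text
clock: 9.4
tcp_pos: [0.4494, -0.2541, 0.1445]
tool_rot: [-89.8, 0.4, -107.6]
wrist_force: [0.6, 0.3, 0.1]
opening: 0.612
```

Run:
```python
from w import *
s,p,W=shot("w8")
c=np.array([.448,-.253]);r=np.hypot(W[...,0]-c[0],W[...,1]-c[1])
for a,b in((.009,.018),(.033,.042)):
    P=W[(r<.038)&(W[...,2]>a)&(W[...,2]<b)]
    if len(P)>5: print('lid',len(P),P.mean(0).round(4),((P.min(0)+P.max(0))/2).round(4),np.ptp(P,axis=0).round(4))
```

```text
9.4 [ 0.4494 -0.2541  0.1445] [ -89.82    0.44 -107.59] [0.64 0.32 0.07] 0.6115680214438418 [ 63.  26. -45. 112.  23.  51. -11.] vel 0.88
lid 3396 [ 0.4498 -0.2506  0.0131] [ 0.4491 -0.2527  0.0135] [0.0654 0.0649 0.0089]
lid 632 [ 0.4493 -0.2523  0.0369] [ 0.4491 -0.253   0.0362] [0.0234 0.0232 0.0061]
```

View pics/w8.png

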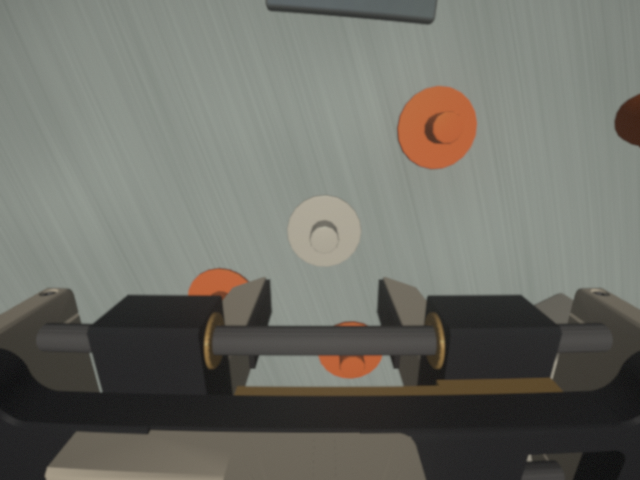

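The white lid is at (324,231), with its knob centred between the jaws and no look-alike in the fingers' way. I'll descend and grip the knob.

>>> drive_tool:
  moves:
    - [60,-0.03,0.12,-3,0,0,0]
    - [60,-0.03,0.12,-6,0,0,0]
    - [60,-0.03,0.12,-9,0,0,0]
    - [60,-0.03,0.12,-11,0,0,0]
    - [60,-0.03,0.12,-12.0,0,0,0]
    - [60,-0.03,0.12,-12.0,0,0,0]
    - [60,-0.03,0.12,-12.0,0,0,0]
  grip_force: 40

```text
clock: 10.03
tcp_pos: [0.4503, -0.2532, 0.0259]
tool_rot: [-89.7, 0.4, -107.6]
wrist_force: [0.7, -0.5, 0.0]
opening: 0.601
```

>>> drive_tool:
  moves:
    - [10,0,0,0,0,0,0]
    - [10,0,0,0,0,0,0]
    - [10,0,0,0,0,0,0]
    - [10,0,0,0,0,0,0]
    - [10,0,0,0,0,0,0]
    - [10,0,0,0,0,0,0]
    - [10,0,0,0,0,0,0]
    - [10,0,0,0,0,0,0]

```text
clock: 10.7
tcp_pos: [0.4504, -0.2535, 0.0263]
tool_rot: [-89.7, 0.4, -107.6]
wrist_force: [-0.5, -0.3, 6.8]
opening: 0.25
```

>>> drive_tool:
  moves:
    - [10,0,0,3,0,0,0]
    - [10,0,0,7,0,0,0]
    - [10,0,0,11,0,0,0]
    - [10,0,0,14,0,0,0]
    - [10,0,0,16,0,0,0]
    - [10,4,10,16,0,0,0]
    - [10,6,14,16,0,0,0]
    - [10,6,14,16,0,0,0]

```text
clock: 11.37
tcp_pos: [0.4996, -0.1385, 0.1868]
tool_rot: [-89.6, 0.3, -107.8]
wrist_force: [0.9, 1.2, 0.2]
opening: 0.247
```

>>> drive_tool:
  moves:
    - [10,3,7.5,0,0,0,0]
    - [10,3,7.5,0,0,0,0]
    - [10,3,7.5,0,0,0,0]
    - [10,3,7.5,0,0,0,0]
    - [10,3,7.5,0,0,0,0]

```text
clock: 11.78
tcp_pos: [0.5291, -0.0635, 0.1863]
tool_rot: [-89.7, 0.3, -107.7]
wrist_force: [-0.3, -0.4, -1.0]
opening: 0.253
```

```bash
cat > m.py <<'E'
from w import *
def orange(p): h=cv2.cvtColor(p,cv2.COLOR_RGB2HSV).astype(int);return (h[...,0]<14)&(h[...,1]>150)
def meas(tag):
    s,p,W=shot("w"+tag);T=s['tcp_pos'];print('f',s['wrist_force'].round(1))
    pw=p
    def lid(n,p,W):
        r=np.hypot(W[...,0]-T[0],W[...,1]-T[1]);z=W[...,2]-(T[2]-.0263+.013)
        m=(r<.042)&(abs(z)<.009)&~orange(p)
        P=W[m]
        if len(P)<30: print(n,'lid none');return
        # plane on plate top
        Q=P[abs(P[:,2]-np.median(P[:,2]))<.004]
        A=np.c_[Q[:,:2]-Q[:,:2].mean(0),np.ones(len(Q))];pl=np.linalg.lstsq(A,Q[:,2],rcond=None)[0]
        # outer boundary
        c=Q[:,:2].mean(0)
        for k in range(6):
            a=np.arctan2(*(Q[:,:2]-c).T[::-1]);rr=np.hypot(*(Q[:,:2]-c).T);b=((a+np.pi)/(2*np.pi)*36).astype(int)%36
            O=np.array([Q[b==i][rr[b==i].argmax()] for i in range(36) if (b==i).sum()>2]);ro=np.hypot(*(O[:,:2]-c).T)
            O=O[ro>.028];f=circ(O,.0325);c=f
        print(n,'lid n',len(Q),'centre',f.round(4),'z',np.median(Q[:,2]).round(4),'slope deg',np.degrees(pl[:2]).round(1),'bins',len(O))
    lid('wrist',p,W)
    c=np.array([.5438,-.0344])
    for n in('wrist','side','top'):
        if n!='wrist':
            p,d=arm.camera(n);cv2.imwrite(f"pics/{n}{tag}.png",p[:,:,::-1]);W=cloud(d,arm.get_calibration(n));lid(n,p,W)
        r=np.hypot(W[...,0]-c[0],W[...,1]-c[1]);P=W[orange(p)&(r<.045)&(W[...,2]>.107)&(W[...,2]<.122)]
        if len(P)>30:print(n,'pot',len(P),circ(P).round(4))
E
python3 -c "
from m import *
meas('9')"
```

```text
11.7833 [ 0.5291 -0.0635  0.1863] [ -89.68    0.3  -107.74] [-0.34 -0.36 -1.02] 0.25337929360183586 [ 43.  25. -49. 108.  22.  56. -33.] vel 2.08
f [-0.3 -0.4 -1. ]
wrist lid n 4324 centre [ 0.5318 -0.0548] z 0.173 slope deg [-0.3 -1.1] bins 12
wrist pot 624 [ 0.5445 -0.0347  0.0278]
side lid n 385 centre [ 0.5279 -0.0638] z 0.1734 slope deg [ 1.  -1.5] bins 28
side pot 319 [ 0.5438 -0.0342  0.0281]
top lid none
top pot 41 [ 0.541  -0.0357  0.0278]
```

View pics/w9.png

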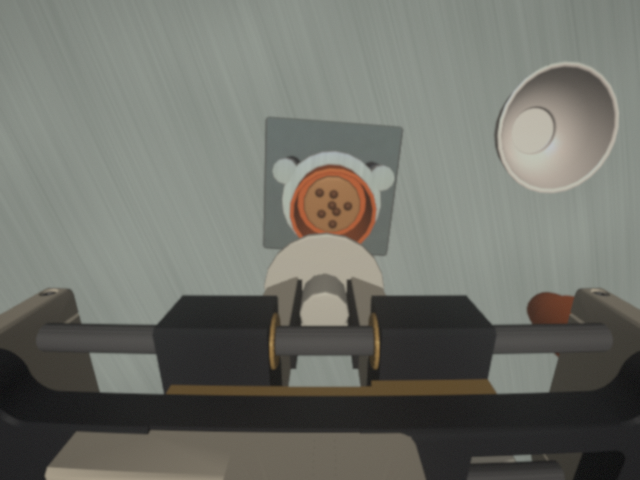

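View pics/side9.png

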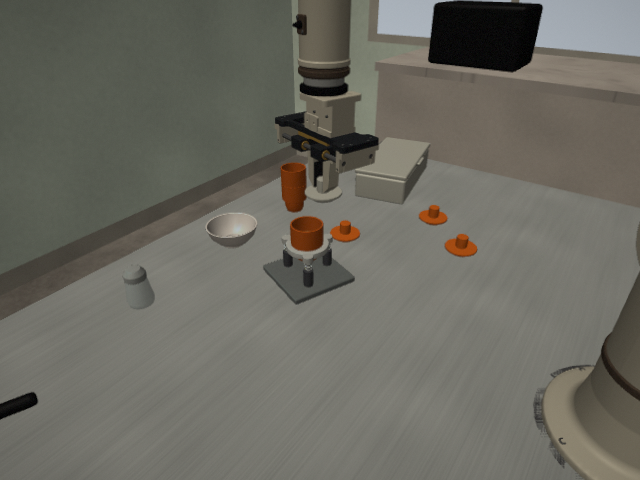

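The lid is held level, showing at (323,275) in the wrist view, and the pot is open ahead at (333,203). I'll hover over the pot.

>>> drive_tool:
  moves:
    - [10,1.5,2.9,0,0,0,0]
    - [10,1.5,2.9,0,0,0,0]
    - [10,1.5,2.9,-1,0,0,0]
    - [10,1.5,2.9,-2,0,0,0]
    - [10,1.5,2.9,-3,0,0,0]
    - [10,1.5,2.9,-3.3,0,0,0]
    - [10,1.5,2.9,-3.3,0,0,0]
    - [10,1.5,2.9,-3.3,0,0,0]

```text
clock: 12.6
tcp_pos: [0.5435, -0.0369, 0.1528]
tool_rot: [-89.7, 0.3, -108.0]
wrist_force: [-1.1, -0.6, -0.5]
opening: 0.254
```

```bash
python3 -c "
from m import *
meas('10')
p=cv2.imread('pics/side10.png');cv2.imwrite('pics/side10c.png',cv2.resize(p[150:270,240:400],None,fx=5,fy=5))"
```

```text
12.6 [ 0.5435 -0.0369  0.1528] [ -89.73    0.28 -108.01] [-1.1  -0.64 -0.49] 0.254225843034559 [ 38.  29. -47. 108.  26.  54. -39.] vel 0.82
f [-1.1 -0.6 -0.5]
wrist lid n 4319 centre [ 0.5462 -0.029 ] z 0.1395 slope deg [-0.3 -1.1] bins 12
wrist pot 369 [ 0.5442 -0.0357  0.0293]
side lid n 399 centre [ 0.543  -0.0362] z 0.1403 slope deg [ 0.7 -1. ] bins 26
side pot 214 [ 0.5437 -0.0341  0.0282]
top lid none
```

View pics/side10c.png

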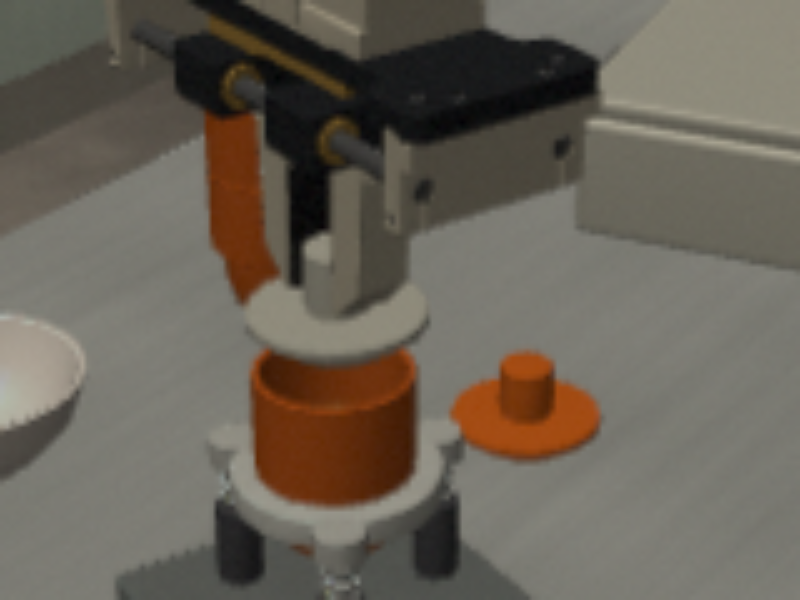

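In the same camera the lid sits 0.7 mm short in x and 2 mm short in y of the pot axis. I'll correct that and lower it.

>>> drive_tool:
  moves:
    - [10,0.1,0.23,0,0,0,0]
    - [10,0.1,0.23,0,0,0,0]
    - [10,0.1,0.23,-0.4,0,0,0]
    - [10,0.1,0.23,-0.8,0,0,0]
    - [10,0.1,0.23,-1.1,0,0,0]
    - [10,0.1,0.23,-1.4,0,0,0]
    - [10,0.1,0.23,-1.6,0,0,0]
    - [10,0.1,0.23,-1.6,0,0,0]

```text
clock: 13.42
tcp_pos: [0.5449, -0.0342, 0.1371]
tool_rot: [-89.7, 0.3, -108.0]
wrist_force: [-0.6, 0.8, 0.2]
opening: 0.25
```

```bash
python3 -c "
from m import *
meas('11')
p=cv2.imread('pics/side11.png');cv2.imwrite('pics/side11c.png',cv2.resize(p[150:270,240:400],None,fx=5,fy=5))"
```

```text
13.4167 [ 0.5449 -0.0342  0.1371] [ -89.68    0.29 -107.97] [-0.63  0.79  0.23] 0.24951306484884112 [ 37.  30. -46. 109.  27.  52. -40.] vel 0.41
f [-0.6  0.8  0.2]
wrist lid n 4315 centre [ 0.5477 -0.0251] z 0.1238 slope deg [-0.3 -1.1] bins 11
side lid n 402 centre [ 0.5442 -0.0335] z 0.1244 slope deg [ 0.6 -1.4] bins 27
side pot 172 [ 0.5447 -0.0356  0.0295]
top lid none
```

View pics/side11c.png

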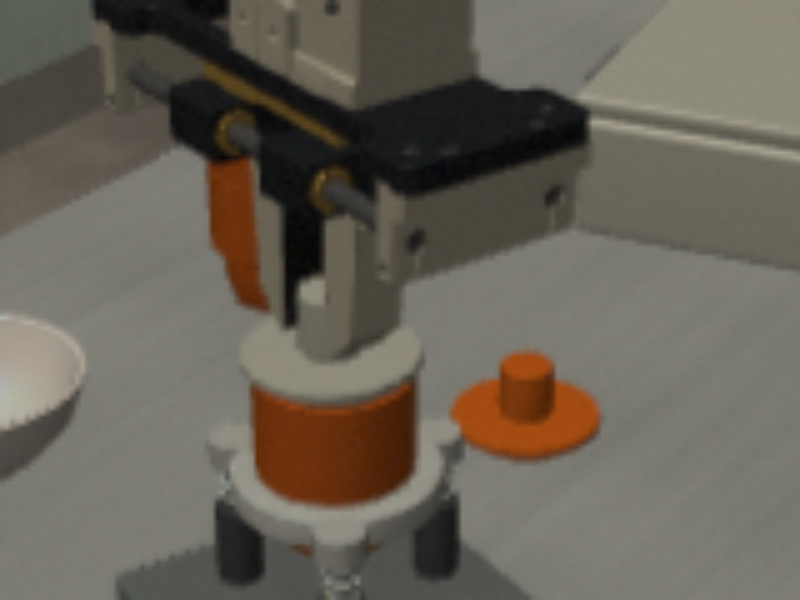

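The lid is about to seat (lid crop x≈332, pot x≈334) with no force showing. I'll lower it to the rim.

>>> drive_tool:
  moves:
    - [10,-0.03,-0.07,-0.1,0,0,0]
    - [10,-0.03,-0.07,-0.2,0,0,0]
    - [10,-0.03,-0.07,-0.3,0,0,0]
    - [10,-0.03,-0.07,-0.4,0,0,0]
    - [10,-0.03,-0.07,-0.45,0,0,0]
    - [10,-0.03,-0.07,-0.45,0,0,0]

```text
clock: 14.07
tcp_pos: [0.5451, -0.0349, 0.1334]
tool_rot: [-89.6, 0.3, -108.0]
wrist_force: [0.1, 0.9, -0.4]
opening: 0.253
```

```bash
python3 -c "
from m import *
meas('12')
p=cv2.imread('pics/side12.png');cv2.imwrite('pics/side12c.png',cv2.resize(p[150:270,240:400],None,fx=5,fy=5))"
```

```text
14.0667 [ 0.5451 -0.0349  0.1334] [ -89.62    0.29 -107.97] [ 0.1   0.92 -0.38] 0.2531623691193454 [ 37.  31. -46. 109.  27.  52. -40.] vel 0.12
f [ 0.1  0.9 -0.4]
wrist lid n 4309 centre [ 0.5471 -0.027 ] z 0.1201 slope deg [-0.2 -1. ] bins 11
side lid n 394 centre [ 0.5438 -0.0344] z 0.1204 slope deg [ 0.6 -1.1] bins 27
side pot 110 [ 0.5451 -0.0358  0.0301]
top lid none
```

View pics/side12c.png

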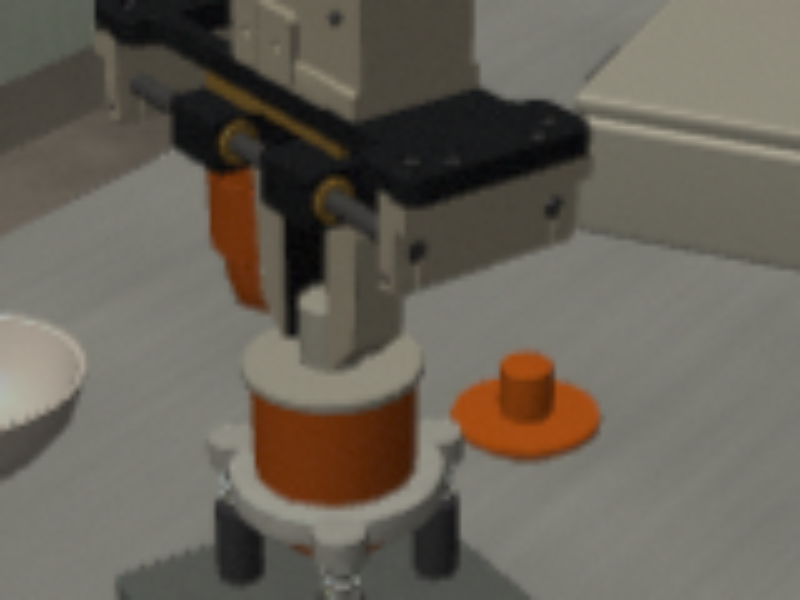

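The lid is seated: its plate top is at 0.120 m, as expected, and it is centred to within 1 mm. Now I press down gradually.

>>> drive_tool:
  moves:
    - [10,0,0,-0.2,0,0,0]
    - [10,0,0,-0.4,0,0,0]
    - [10,0,0,-0.6,0,0,0]
    - [10,0,0,-0.8,0,0,0]
    - [10,0,0,-1.0,0,0,0]
    - [10,0,0,-1.0,0,0,0]
    - [10,0,0,-1.0,0,0,0]

```text
clock: 14.8
tcp_pos: [0.5452, -0.0349, 0.1237]
tool_rot: [-89.6, 0.3, -108.0]
wrist_force: [-2.1, -0.2, 7.9]
opening: 0.251
```

```bash
python3 -c "
from m import *
meas('13')
p=cv2.imread('pics/side13.png');cv2.imwrite('pics/side13c.png',cv2.resize(p[150:270,240:400],None,fx=5,fy=5))"
```

```text
14.8 [ 0.5452 -0.0349  0.1237] [ -89.6     0.27 -107.97] [-2.08 -0.25  7.88] 0.2511607202269152 [ 36.  31. -45. 109.  28.  51. -41.] vel 0.12
f [-2.1 -0.2  7.9]
wrist lid n 4328 centre [ 0.545  -0.0344] z 0.1105 slope deg [-0.4 -1.1] bins 18
side lid n 396 centre [ 0.5441 -0.0343] z 0.1108 slope deg [ 0.5 -1.1] bins 26
top lid none
```

View pics/side13c.png

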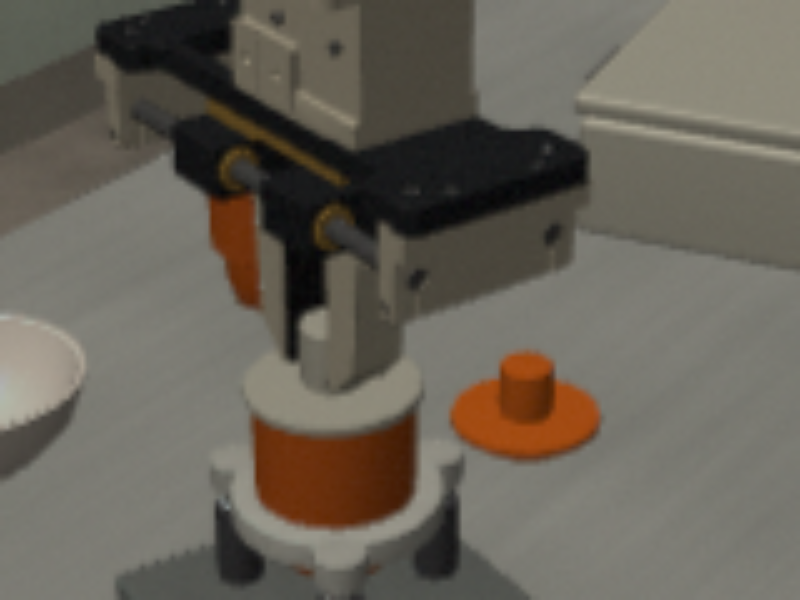

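The ring is about 9.5 mm down at 8 N, with no slip. I'll continue to the stop.

>>> drive_tool:
  moves:
    - [10,0,0,-0.2,0,0,0]
    - [10,0,0,-0.4,0,0,0]
    - [10,0,0,-0.6,0,0,0]
    - [10,0,0,-0.75,0,0,0]
    - [10,0,0,-0.85,0,0,0]
    - [10,0,0,-0.85,0,0,0]
    - [10,0,0,-0.85,0,0,0]

```text
clock: 15.53
tcp_pos: [0.5453, -0.0349, 0.116]
tool_rot: [-89.6, 0.2, -108.0]
wrist_force: [-4.3, -2.6, 11.7]
opening: 0.248
```

>>> drive_tool:
  moves:
    - [10,0,0,-0.1,0,0,0]
    - [10,0,0,-0.1,0,0,0]
    - [10,0,0,-0.1,0,0,0]
    - [10,0,0,-0.1,0,0,0]

```text
clock: 15.87
tcp_pos: [0.5453, -0.0349, 0.1158]
tool_rot: [-89.6, 0.2, -108.0]
wrist_force: [-5.1, -0.8, 11.9]
opening: 0.249
```

>>> drive_tool:
  moves:
    - [10,-0.05,0,-0.2,0,0,0]
    - [10,-0.05,0,-0.4,0,0,0]
    - [10,-0.05,0,-0.4,0,0,0]
    - [10,-0.05,0,-0.4,0,0,0]

```text
clock: 16.2
tcp_pos: [0.5455, -0.0348, 0.115]
tool_rot: [-89.5, 0.1, -108.0]
wrist_force: [-9.9, -1.2, 31.6]
opening: 0.249
```

```bash
python3 -c "
from m import *
meas('14')
p=cv2.imread('pics/side14.png');cv2.imwrite('pics/side14c.png',cv2.resize(p[150:270,240:400],None,fx=5,fy=5))"
```

```text
16.2 [ 0.5455 -0.0348  0.115 ] [-8.9460e+01  6.0000e-02 -1.0797e+02] [-9.88 -1.21 31.63] 0.2490885403352791 [ 36.  32. -44. 109.  29.  50. -42.] vel 0.1
f [-9.9 -1.2 31.6]
wrist lid n 4318 centre [ 0.5476 -0.0265] z 0.1019 slope deg [-0.5 -1.1] bins 11
side lid n 390 centre [ 0.5444 -0.0345] z 0.1022 slope deg [ 0.3 -1.4] bins 26
top lid none
```

View pics/side14c.png

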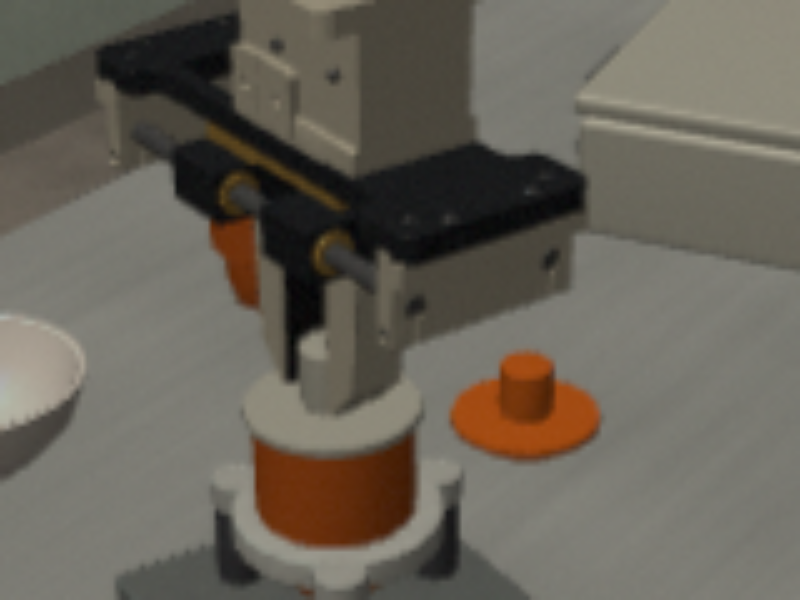

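The force jumped from 12 to 32 N with the ring 18 mm down, so it is against the stop. I'll ease to a moderate hold of about 20 N and check that it stays steady.

>>> drive_tool:
  moves:
    - [10,-0.06,0,-0.22,0,0,0]
    - [10,-0.06,0,-0.22,0,0,0]
    - [10,-0.06,0,-0.22,0,0,0]
    - [10,-0.06,0,-0.22,0,0,0]
    - [10,-0.06,0,-0.22,0,0,0]
    - [10,-0.06,0,-0.22,0,0,0]

```text
clock: 16.85
tcp_pos: [0.5454, -0.0349, 0.1151]
tool_rot: [-89.4, -0.0, -108.0]
wrist_force: [-8.0, -0.3, 23.9]
opening: 0.252
```

```bash
python3 -c "
from m import *
meas('15')
p,d=arm.camera('side');W=cloud(d,arm.get_calibration('side'));c=(.5438,-.0344)
r=np.hypot(W[...,0]-c[0],W[...,1]-c[1]);m=(r>.034)&(r<.039)&(W[...,2]>.04)&(W[...,2]<.08)&~orange(p)
print('ring top z pct',np.percentile(W[m][:,2],[50,80,95]))
print(arm.get_state()['wrist_force'])
z=np.load('pics/side0.npz');W0=cloud(z['d'],arm.get_calibration('side'));W1=W
for n,(u,v) in dict(shaker=(138,290),bowl=(232,222),stack=(290,180)).items():print(n,W0[v,u].round(3),W1[v,u].round(3))
"
```

```text
16.85 [ 0.5454 -0.0349  0.1151] [-8.9370e+01 -3.0000e-02 -1.0797e+02] [-7.99 -0.28 23.86] 0.2518406979111813 [ 35.  32. -44. 109.  29.  50. -42.] vel 0.12
f [-8.  -0.3 23.9]
wrist lid n 4340 centre [ 0.5451 -0.0344] z 0.1019 slope deg [-0.4 -1.1] bins 18
side lid n 390 centre [ 0.5445 -0.0345] z 0.1023 slope deg [ 0.5 -1.1] bins 26
top lid none
ring top z pct [0.05613401 0.05759118 0.05861062]
[-8.5476086  -0.91064275 23.7554126 ]
shaker [0.723 0.21  0.04 ] [0.723 0.21  0.039]
bowl [ 0.781 -0.071  0.027] [ 0.782 -0.072  0.026]
stack [ 0.728 -0.214  0.09 ] [ 0.563 -0.016  0.203]
```

View pics/side15.png

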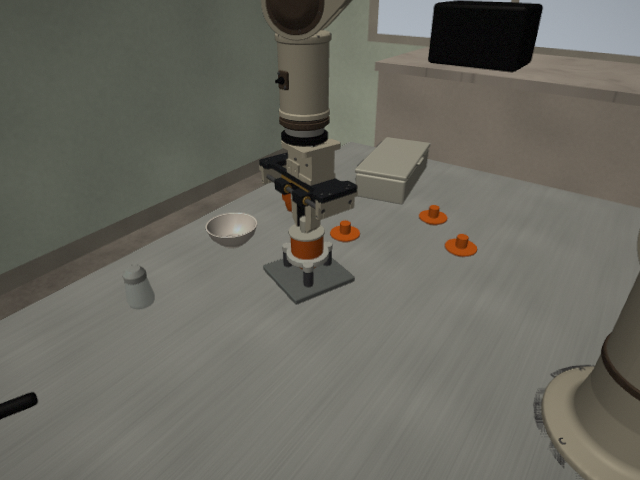

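The ring top reads about 0.057 m, fully down, and the hold is steady at about 24 N. The lid is level and centred at (307,238). The shaker and bowl haven't moved, and the stack is only hidden behind the hand. I'm handing in.

```bash
python3 -c "
from plant import arm
print(arm.sign_off())"
```

```text
the job is handed in; nothing more can be done
None
```

I set the biscuit pot in the sprung ring, put the white lid on it, pressed the ring down to its stop and handed the job in at about 17 s, with the arm still holding it there.

- **Ring:** its top face measured about 57 mm above the bench, which is fully down. The upward force jumped from 12 to 32 N when it reached the stop. I then eased it to a steady hold of about 24 N.
- **Lid:** it is centred within about 1 mm of the pot's axis and level to within about 1.5°. Its plate measured 102 mm above the bench, as expected for a lid seated on the pressed pot.
- **Pot:** in the side view it was upright and centred within about 1 mm of the ring before the lid went on. I couldn't check its centre reliably afterwards, because the lid and hand hid the rim.
- **Bystanders:** the shaker and bowl had not moved. The stack was hidden behind the hand in the last picture, so its final position is not measured. It was in place before the press and the arm never went near it.
- **Disagreements:** the top camera read about 2 mm off from the side and wrist cameras, so I relied on those two. The wrist camera's fit of the held lid was also up to 9 mm off on several readings because the fingers hid part of it. A sideways force of about 8 N remained in the hold.

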